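# Lock the controller into its dock with press-stud pliers

## Robot

A 7-joint arm with a two-finger parallel gripper is mounted at the origin on the work surface. World frame = base frame: x ahead of the robot, y to its left, z up, the work surface at z = 0. Lengths are in m, angles in rad, forces in N, time in s.
With the tool pointing down it reaches from about 0.35 to 0.9 m from the base axis. Payload 8.1 kg.
Tool frame: the origin (TCP) lies midway between the tips of the shut fingers; the grasp point (between the pads) lies 19 mm behind it (r.tcp_to_grasp is the distance from the TCP to the grasp point, in m); z points along the fingers, y is the line along which they close (so a half turn about z gives the same grasp; the last joint's range is limited). The gripper opens to 85 mm and grips with 20 to 120 N. Pads are 22 mm wide; open, the fingers measure 114 mm over their backs; the gripper's body (76 mm by 85 mm) begins 54 mm behind the grasp point. The pads swing forward as they close: fully open they stand 13 mm farther back than shut.
Start: joints at [1.14, 0.434, 0.025, 1.573, -0.012, 1.134, -0.075], TCP at [0.201, -0.592, 0.201] pointing down, gripper open.
Joint ranges: [-2.62, 2.62], [-0.44, 2.09], [-1.27, 1.32], [0.08, 2.57], [-1.32, 4.46], [0.12, 2], [-2.74, 2.74]. Speed limits (rad/s): [2.22, 2.22, 3.01, 3.01, 3.14, 3.14, 3.14].

## Interface

Orientations are given as a rotation vector (axis times angle).
In Python, from cell import r gives the robot as it stands. The module is installed in compiled form; this text tells all that it offers.
- The arm moves only by the shell command python3 -m crank 'ROWS' [OPENING] [FORCE]. ROWS is JSON, a list of rows, each a list of 4 numbers: the shift along the tool's x, y, z in m, then the turn about the tool's z in rad. In form: [[dx, dy, dz, twist], ...]. A call has exactly 10 rows; each row is the pose to reach, as a shift and turn from the pose commanded when the call began, along the tool's axes at that moment; what a row does not reach only later rows make up. A row lasts 1/12 s, in which the tool goes at most 41.7 mm and 7.16 degrees, less where a joint would pass 70% of its speed; a pose out of reach is approached as far as the arm can. A call with a gripper value outside its range is refused whole. OPENING is the finger opening in m, from 0 to 0.0854, set as the call begins (- or left out, the last holds). The fingers move at their own pace and stop on an object; FORCE is the grip in N (left out, the last holds). Time passes only in rows, so rows that repeat a pose let the fingers close, or fill a call up. It gives the time, the measured TCP pose, the force, the opening and the grip force at its end, in the units of the state.
- r.observe(): the state, without advancing time (a new reading comes with each control period).
- r.capture(name): name is "side" or "top" or "wrist"; returns a dict with "frame" (384x512x3 uint8, red, green, blue), "range_z" (384x512 float32, m along the optical axis (not along the pixel's ray), 0 where there is no reading), "intrinsics" (3x3 intrinsics, pixels), "extrinsics" (4x4, takes a point from world to camera coordinates); the wrist camera has in their place "hand_eye" (4x4, takes a point from camera to tool coordinates, whose origin is the TCP and whose axes are the flange's). Camera axes: x right, y up, looking along -z (the intrinsics and any distortion apply to the point x, -y, -z); pixel columns grow to the right and rows downward; lengths in m; the calibration is good to about 2 mm. The wrist camera is an equidistant fisheye: a pixel r from the principal point sees the ray r / f radians off the axis. A picture is of the moment at which its call begins: read the wrist's pose just before it.
- r.close_job(): hands the job in; it is judged then, once.
The state is a dict: "t": time; "joints": joint angles; "qd": joint speeds; "effort": joint torques, N m; "position": TCP position; "tcp_rot": TCP orientation; "force": force on the tool from outside, world axes, zero at the start; "torque": the same for the moment, N m; "grip_width": finger opening in m; "grasp_force": force on a finger pad.
Only numpy, scipy, OpenCV 4.12 (cv2) and the standard library are available. Lean on these libraries where they do the work, as an engineer would, in place of code of your own. Each camera call takes 0.05 s, during which the arm holds its last target. There are 200 camera calls.

## Task

Lock the orange controller into its dock: press the clamp's tail pad fully down so that its nose tips up level beside the fixed steel ear, then take the pliers from the bamboo rest by their handles and squeeze the press stud on the nose against the ear between their jaws until it clicks home, never pressing the stud with the fingers. Lay the pliers back flat across both rails of the rest, much as they lay before, and leave the controller and everything else where it stands.

Things in the scene. Friction and masses are not known exactly. Their poses are not given: they have to be found in the camera images.
- tail_pad (a point): Centre of the upper face of the tail pad (34 x 36 x 5 mm) of the clamp, a steel seesaw arm on the black dock. It is 45 mm from the pivot, on the side away from the ear; a hold-down bar runs from it along +y over the controller. x: along the arm, nose to tail. Its face is 71 mm above the bench when the clamp is level, up to 18 mm higher before. Press straight down, about 4 N.
- clamp (a joint): Seesaw clamp angle, rad: 0 = tail fully up, nose down; 0.36 = stop, arm level, nose up beside the ear. It starts at 0 to 0.1 and stays where it is left. The arm is 130 mm long, 14 mm tall, 4 mm thick; its pivot is 64 mm above the bench.
- ear_mid (a point): On the fixed upright steel ear of the dock (30 mm along x, 6 mm thick along y, top 80 mm above the bench), mid-thickness, 64 mm above the bench, where the stud meets it. Dock's frame: x to the clamp's pivot (60 mm) and tail pad (105 mm along x, 8 mm along y), z up. Pliers come from the open -x side, their axis along x, one jaw each side in y. It stays put in a run.
- stud_cap (a point): Centre of the outer face (+y of the dock) of the press stud's cap, a steel disc 24 mm in diameter on the clamp's nose. With the clamp level it is opposite ear_mid; in ear_mid's frame the stack between the jaws then runs from y = -3 mm (ear's outer face) to y = +18 mm (cap, open) or +12 mm (clicked home).
- stud (a joint): Press stud travel towards the ear, m: 0 = open, 0.006 = clicked home. Bistable: pushed past 0.003 (about 7 N) it snaps home and stays; let go sooner, it springs back.
- pliers_mid (a point): Where to grip the grey-handled pliers, on their middle line, half-way up. 193 mm long, 22 mm tall, 0.21 kg, lying flat, sprung open. x: from handles to jaws, z up. The pivot pin (vertical) is 58 mm along +x, the middle of the jaws 113 mm (jaws 96 to 126 mm), the handles -67 to +28 mm. Open, the handles are 63 mm over their outer faces here (79 mm at their ends), the jaws 58 mm.
- pliers_half (a joint): Squeeze angle of the pliers, rad: 0 = open, 0.1 = handles 57 mm apart where gripped, 0.4 = 40 mm. Gap between the jaws at their middle: 37 mm open, 31 mm at 0.1, 15 mm (stud home) at 0.4. The spring opens the handles with 6 N at 0, 8 N at 0.1, 14 N at 0.4: held at 57 mm they can be carried with jaws open. pliers_mid's axes belong to the left (+y) half.
- rest_mid (a point): Where pliers_mid is when the pliers lie centred on the bamboo rest, 37 mm above the bench. The rest is a fixed board 170 x 104 x 8 mm, long along x, with two rails across it (14 mm wide, tops 26 mm above the bench) 58 mm along +x and 48 mm along -x of this point. The pliers lie along x over both rails, jaws to +x; the fingers fit down between the rails.
- controller_mid (a point): Centre of the orange game controller (134 x 88 mm, 36 mm thick, long side along x), loose in the dock's cradle, its top 52 mm above the bench. The dock's base plate is 205 x 175 mm and 12 mm high; in ear_mid's frame it spans x -25 to 180 mm, y -29 to 146 mm.
- tumbler_a_mid (a point): Centre, half-way up, of a glass tumbler, 70 mm in diameter, 95 mm tall.
- tumbler_b_mid (a point): Centre, half-way up, of the other glass tumbler, 70 mm in diameter, 95 mm tall, standing close beside the dock.
- tin_mid (a point): Centre of the upright stainless tin with twist cap, 82 mm in diameter, 112 mm tall.
- remote_mid (a point): Centre of a black television remote lying flat, 170 x 42 x 18 mm, long side along x.
There are look-alikes about, which are no part of the job. Of the things that look like the part that bears rest_mid, the larger one is meant.

How it is judged:
On the way, in this order (a step that is already met when the one before it is completed fails the run):
1. the clamp's tail is pressed fully down, its nose up beside the ear (value of joint clamp above 0.33 rad), for 0.1 s.
2. the stud is clicked home by the pliers' squeeze, with the nose up (value of joint stud above 0.0045 m and value of joint clamp above 0.32 rad and value of joint pliers_half above 0.28 rad and distance between pliers_mid and ear_mid below 0.14 m), for 0.1 s.
At the end, for the whole second after the job is handed in: The clamp is level within 0.04 rad (above 0.32 of 0.36 rad), the stud is clicked home (above 4.5 of 6 mm), and the released pliers lie still (under 0.02 m/s) and flat (tilt under 0.1 rad, pliers_mid 31 to 43 mm above the bench) across both rails, within 35 mm and 0.35 rad of the middle of the rest (value of joint clamp above 0.32 rad and value of joint stud above 0.0045 m and horizontal distance between pliers_mid and rest_mid below 0.035 m and height (world z) of pliers_mid between 0.031 and 0.043 m and angle between pliers_mid's own z axis and vertical below 0.1 rad and angle between the x axis of pliers_mid and the x axis of rest_mid, either way round below 0.35 rad and linear speed of pliers below 0.02 m/s); the robot touches nothing.
It fails at once if the stud is pressed by the fingers (contact force between the fingers and stud above 1 N).
It fails at once if the controller is shifted in its dock by more than 15 mm (distance of controller_mid from where it was at the start of the episode above 0.015 m).
It fails at once if a tumbler, the tin or the remote is shifted by more than 25 mm (distance of any of tumbler_a_mid, tumbler_b_mid, tin_mid, remote_mid from where it was at the start of the episode above 0.025 m).
It also fails if it takes over 61 s, if anything falls off the work surface, if the arm or the gripper's body presses on something with over 40 N, if the wrist force passes 120 N, or if a joint passes its speed limit or range.

## Working session

There is one attempt and no reset: what is moved stays moved. The work goes in short steps, Python scripts to look and compute and a shell command to move; the robot and the scene stay as the last step left them, time stands still between calls to the robot, and variables do not carry over. Pictures are saved under pics/ and viewed, at most 10 in all, crops included, and the job is handed in when it is done.

```bash
mkdir -p pics
cat > h.py <<'E'
import numpy as np, cv2
from cell import r
from scipy.spatial.transform import Rotation as R
def snap(n,f=None):
    c=r.capture(n)
    if f: cv2.imwrite('pics/'+f,c['frame'][:,:,::-1])
    return c
def cloud(c):
    K=np.array(c['intrinsics']);d=c['range_z'];v,u=np.mgrid[:384,:512]
    p=np.stack([(u-K[0,2])/K[0,0]*d,-(v-K[1,2])/K[1,1]*d,-d,np.ones_like(d)],-1)
    w=p@np.linalg.inv(np.array(c['extrinsics'])).T
    w=w[...,:3]; w[d<=0]=np.nan
    return w
E
python3 - <<'E'
from h import *
o=r.observe();print(o)
for n in('top','side'):
    c=snap(n,n+'0.png');np.save(n+'.npy',cloud(c));np.save(n+'rgb.npy',c['frame'])
    print(n,c['intrinsics'],np.round(np.linalg.inv(c['extrinsics']),3).tolist())
E
```

```text
{'t': 0.0, 'joints': array([ 1.14039007,  0.43523635,  0.02496946,  1.5741459 , -0.01160248,
        1.13398401, -0.07508553]), 'qd': array([ 7.06957362e-04, -1.36218765e-03, -5.49831301e-04, -1.77900340e-03,
       -7.60683151e-04, -2.89880901e-06, -5.15870340e-05]), 'effort': array([ 1.22311099e-03, -6.70481014e+01,  1.02518465e+00, -3.16210520e+01,
        1.53188483e-02,  1.26013419e-02,  6.36981804e-05]), 'position': array([ 0.2009863 , -0.5911923 ,  0.20009878]), 'tcp_rot': array([-3.09794661e+00, -5.12273959e-01,  6.38442199e-04]), 'force': array([0.57344486, 0.34436029, 0.25559044]), 'torque': array([-0.01847957,  0.0379249 , -0.00566986]), 'grasp_force': 0.0, 'grip_width': 0.08544820922988533}
top [[422.09080542   0.         252.06228481]
 [  0.         422.09080542 191.43357917]
 [  0.           0.           1.        ]] [[0.023, 0.994, -0.109, 0.344], [-1.0, 0.024, 0.005, 0.006], [0.008, 0.109, 0.994, 1.415], [0.0, 0.0, 0.0, 1.0]]
side [[365.13709603   0.         253.21404046]
 [  0.         365.13709603 187.40946301]
 [  0.           0.           1.        ]] [[-0.807, 0.437, -0.398, -0.021], [-0.591, -0.612, 0.525, 0.642], [-0.014, 0.659, 0.752, 0.975], [0.0, 0.0, 0.0, 1.0]]
```

View pics/top0.png

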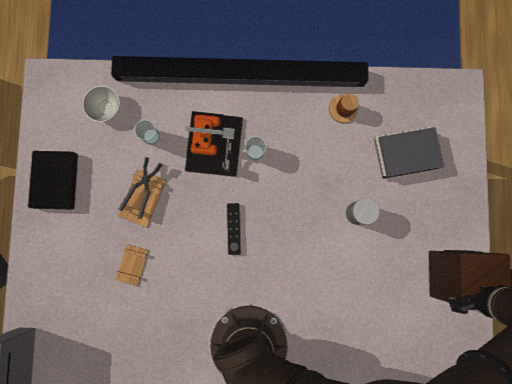

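View pics/side0.png

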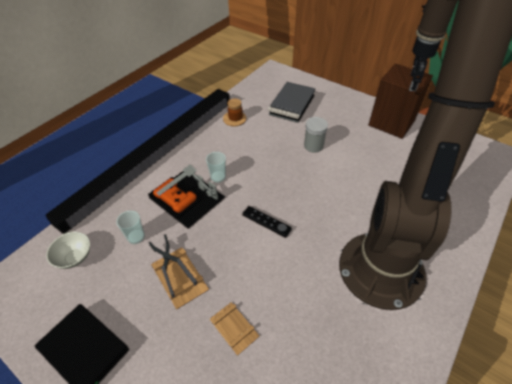

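The pictures show the dock at top (214,143), with its tail pad at about (229,132), the ear at about (226,168) and tumbler B at (255,148). The pliers (148,187) lie on the larger bamboo rest (142,197). The rest's look-alike is the smaller board at (133,265). The only pliers I see are the ones on the rest. I'll check this in a close crop.

Run:
```python
from h import *
f=np.load('toprgb.npy')[:,:,::-1]
a=cv2.resize(f[148:232,108:178],None,fx=6,fy=6,interpolation=cv2.INTER_CUBIC)
b=cv2.resize(f[104:188,178:248],None,fx=6,fy=6,interpolation=cv2.INTER_CUBIC)
cv2.imwrite('pics/crop.png',np.hstack([a[:, :398],b[:, :400]]))
w=np.load('top.npy')
for u,v in[(229,132),(226,168),(227,150),(148,160),(160,167),(148,184),(142,200),(255,148),(147,132),(205,135),(300,300),(218,170)]:
    print((u,v),np.round(w[v,u],3))
```

```text
(229, 132) [0.681 0.078 0.085]
(226, 168) [0.57  0.087 0.045]
(227, 150) [0.626 0.084 0.067]
(148, 160) [0.592 0.346 0.036]
(160, 167) [0.57  0.305 0.034]
(148, 184) [0.511 0.34  0.043]
(142, 200) [0.461 0.366 0.009]
(255, 148) [ 0.648 -0.008  0.005]
(147, 132) [0.694 0.361 0.007]
(205, 135) [0.679 0.159 0.047]
(300, 300) [ 0.144 -0.167 -0.004]
(218, 170) [0.568 0.115 0.016]
```

View pics/crop.png

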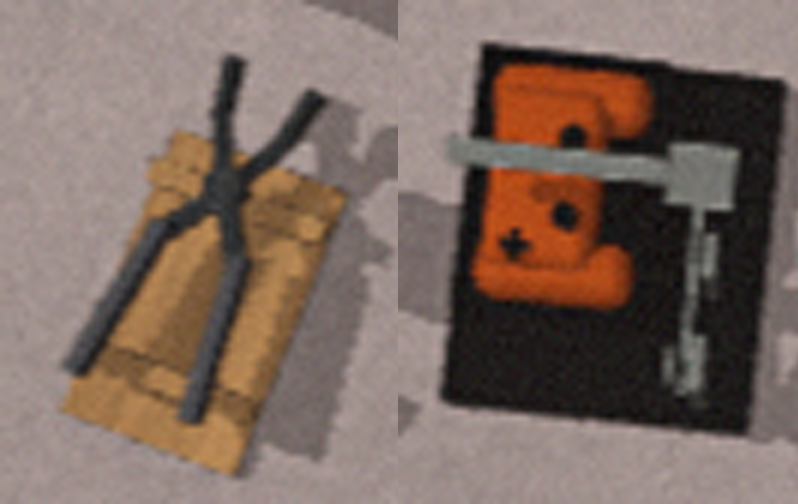

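The crop (left) confirms it: pliers on the larger board, jaws up, grey handles down. On the right, the dock has its square tail pad at the top and the ear and stud at the bottom.

Run:
```python
from h import *
f=np.load('toprgb.npy');w=np.load('top.npy');hsv=cv2.cvtColor(f,cv2.COLOR_RGB2HSV)
H,S,V=[hsv[...,i].astype(int) for i in range(3)]
def box(m):
    m=np.zeros((384,512),bool)|m
    return m
def win(u0,v0,u1,v1):
    m=np.zeros((384,512),bool);m[v0:v1,u0:u1]=1;return m
def rect(m,lab):
    m=cv2.morphologyEx(m.astype(np.uint8),cv2.MORPH_OPEN,np.ones((2,2)))>0
    p=w[m][:,:2].astype(np.float32);p=p[np.isfinite(p).all(1)]
    q=cv2.minAreaRect(p*1000);print(lab,q,np.round(cv2.boxPoints(q)/1000,3).tolist(),len(p));return q
# dock base
z=w[...,2]
rect(win(178,104,248,188)&(V<60)&(z<.022)&(z>0.0),'base')
rect(win(108,160,178,235)&(S>90)&(H<25)&(z<.018)&(z>.0),'board')
rect(win(108,160,178,235)&(S>90)&(H<25)&(z<.04)&(z>.02),'rails')
pm=win(108,148,178,232)&(S<90)&(V<95)&(z>.027)
p=w[pm];print('pliers',len(p),np.round(p.mean(0),3)); np.save('pl.npy',p)
g=win(178,104,248,188)&(z>.053)&(S<60)
q=w[g]; np.save('clamp.npy',q)
pad=win(225,126,236,140)&(z>.07);print('pad',pad.sum(),np.round(np.c_[w[pad].min(0),np.median(w[pad],0),w[pad].max(0)],3))
print('lower'); 
for v in range(140,176): print(v,[(u,*(np.round(1000*w[v,u]).astype(int))) for u in range(222,235) if z[v,u]>.03 and S[v,u]<80])
print('floor',np.nanmedian(z[300:340,300:380]))
print('tumblerB',[np.round(np.nanmean(w[win(242,130,270,165)&(z>.07)],0),3)],'A',np.round(np.nanmean(w[win(130,115,162,148)&(z>.07)],0),3))
```

```text
base ((656.0177612304688, 129.322998046875), (171.38600158691406, 203.93984985351562), 85.16493225097656) [[0.546999990940094, 0.05299999937415123], [0.75, 0.03500000014901161], [0.7649999856948853, 0.20600000023841858], [0.5619999766349792, 0.22300000488758087]] 1581
board ((465.3208923339844, 364.0816345214844), (103.29452514648438, 168.86053466796875), 71.11993408203125) [[0.36899998784065247, 0.34299999475479126], [0.527999997138977, 0.2879999876022339], [0.5619999766349792, 0.38600000739097595], [0.4020000100135803, 0.4399999976158142]] 916
rails ((470.3599853515625, 362.2294921875), (97.71806335449219, 121.1916732788086), 70.00733184814453) [[0.3970000147819519, 0.3370000123977661], [0.5109999775886536, 0.29600000381469727], [0.5440000295639038, 0.3869999945163727], [0.4300000071525574, 0.42899999022483826]] 204
pliers 426 [0.501 0.359 0.046]
pad 105 [[0.66  0.677 0.694]
 [0.061 0.078 0.091]
 [0.077 0.087 0.094]]
lower
140 [(228, np.int64(656), np.int64(81), np.int64(79))]
141 [(228, np.int64(653), np.int64(81), np.int64(77))]
142 [(228, np.int64(650), np.int64(81), np.int64(77
[... 5320 characters left out ...]
p.int64(45)), (227, np.int64(565), np.int64(81), np.int64(79)), (228, np.int64(565), np.int64(78), np.int64(80)), (229, np.int64(572), np.int64(77), np.int64(36))]
169 [(225, np.int64(567), np.int64(90), np.int64(42)), (226, np.int64(567), np.int64(87), np.int64(43)), (227, np.int64(562), np.int64(81), np.int64(78)), (228, np.int64(562), np.int64(78), np.int64(79))]
170 [(227, np.int64(563), np.int64(83), np.int64(51)), (228, np.int64(562), np.int64(79), np.int64(58))]
171 [(227, np.int64(562), np.int64(84), np.int64(32)), (228, np.int64(562), np.int64(80), np.int64(33))]
172 []
173 []
174 []
175 []
floor 0.00014656530294399062
tumblerB [array([ 0.639, -0.009,  0.09 ])] A [0.681 0.348 0.089]
```

```bash
cat >> h.py <<'E'
def pose():
    o=r.observe();return o,R.from_rotvec(o['tcp_rot']).as_matrix()
def need(tx,ty,tz,yaw=None):
    """print shift in tool axes and twist to reach world target; yaw deg of tool x"""
    o,M=pose();d=M.T@(np.array([tx,ty,tz])-o['position'])
    y=np.degrees(np.arctan2(M[1,0],M[0,0]))
    tw=None if yaw is None else np.radians((y-yaw+180)%360-180)
    print('t',round(o['t'],2),'pos',o['position'].round(4),'yaw',round(y,1),'tilt',round(float(np.degrees(np.arccos(-M[2,2]))),2),'F',o['force'].round(1),'q',o['joints'].round(2),'w',round(o['grip_width'],4),'gf',round(o['grasp_force'],1))
    print('shift',d.round(4),'twist',None if tw is None else round(tw,3))
E
python3 -m crank '[[0.033,-0.024,0,0.04],[0.066,-0.048,0,0.08],[0.1,-0.072,0,0.12],[0.133,-0.096,0,0.16],[0.166,-0.12,0,0.2],[0.2,-0.144,0,0.24],[0.233,-0.168,0,0.28],[0.266,-0.192,0,0.32],[0.3,-0.216,0,0.36],[0.333,-0.24,0,0.415]]' 0 40
python3 -c "
from h import *
need(.679,.078,.125,-5)
w=np.load('top.npy')
pin=np.nanmean(w[178:181,144:148].reshape(-1,3),0);print('pin',pin)
for u,v in[(146.7,158.5),(160,165),(121,208.7),(140,216.5)]: print(u,v,w[int(round(v)),int(round(u))])
"
```

```text
t: 0.93
position: [0.4399, -0.2554, 0.2008]
tcp_rot: [-3.138, 0.14, 0.0]
force: [0.4, 0.1, -0.3]
grip_width: -0.0001
grasp_force: 0.0
t 0.93 pos [ 0.4399 -0.2554  0.2008] yaw -5.1 tilt 0.01 F [ 0.4  0.1 -0.3] q [ 0.49  0.25 -0.08  1.85  0.02  1.04 -1.26] w -0.0001 gf 0.0
shift [ 0.2085 -0.3533  0.0758] twist -0.002
pin [0.52700454 0.34765495 0.04840696]
146.7 158.5 [0.59642375 0.34603126 0.04925937]
160 165 [0.57432489 0.30253668 0.04868611]
121 208.7 [0.4272371  0.42184815 0.04828665]
140 216.5 [0.40600249 0.35909082 0.04922486]
```

```bash
python3 -m crank '[[0.021,-0.035,0,0],[0.042,-0.07,0,0],[0.063,-0.106,0,0],[0.084,-0.141,0,0],[0.105,-0.176,0,0],[0.126,-0.212,0,0],[0.147,-0.247,0,0],[0.168,-0.282,0,0],[0.189,-0.318,0,0],[0.2085,-0.353,0.01,0]]'
python3 -c "
from h import *
need(.679,.078,.069,-5)
c=snap('wrist','w1.png');print(c['intrinsics'],c['hand_eye'])
"
```

```text
t: 1.77
position: [0.6796, 0.0782, 0.1922]
tcp_rot: [-3.138, 0.137, -0.004]
force: [1.4, -0.4, 0.6]
grip_width: 0.0003
grasp_force: 0.0
t 1.77 pos [0.6796 0.0782 0.1922] yaw -5.0 tilt 0.15 F [ 1.4 -0.4  0.6] q [-0.08  0.55 -0.18  1.41  0.1   1.19 -1.93] w 0.0003 gf 0.0
shift [-0.0009  0.0004  0.1232] twist -0.0
[[297.31863964   0.         256.23043228]
 [  0.         297.31863964 189.49781187]
 [  0.           0.           1.        ]] [[-5.88775661e-04  9.54532118e-01  2.98107513e-01  7.59091483e-02]
 [ 9.99999777e-01  4.68387466e-04  4.75280372e-04  3.09973918e-04]
 [ 3.14040558e-04  2.98107727e-01 -9.54532181e-01 -1.71515923e-01]
 [ 0.00000000e+00  0.00000000e+00  0.00000000e+00  1.00000000e+00]]
```

View pics/w1.png

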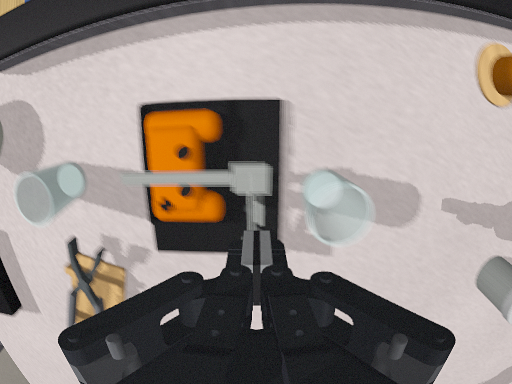

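The wrist view shows the shut fingers directly above the tail pad (250,178), with tumbler B to the right at (338,210). Pressing now.

```bash
python3 -m crank '[[-0.001,0,0.035,0],[-0.001,0,0.07,0],[-0.001,0,0.09,0],[-0.001,0,0.1,0],[-0.001,0,0.107,0],[-0.001,0,0.113,0],[-0.001,0,0.118,0],[-0.001,0,0.122,0],[-0.001,0,0.124,0],[-0.001,0,0.124,0]]'
python3 -c "
from h import *
need(.679,.078,.067,-5)
"
```

```text
t: 2.65
position: [0.6769, 0.0762, 0.0672]
tcp_rot: [-3.139, 0.137, -0.001]
force: [-0.5, -0.6, 0.0]
grip_width: 0.0001
grasp_force: 0.0
t 2.65 pos [0.6769 0.0762 0.0672] yaw -5.0 tilt 0.03 F [-0.5 -0.6  0. ] q [-0.08  0.65 -0.17  1.55  0.13  0.95 -1.95] w 0.0001 gf 0.0
shift [ 0.0019 -0.002   0.0002] twist -0.0
```

```bash
python3 -m crank '[[0,0,0.002,0],[0,0,0.004,0],[0,0,0.006,0],[0,0,0.006,0],[0,0,0.006,0],[0,0,0.006,0],[0,0,0.006,0],[0,0,0.006,0],[0,0,0.006,0],[0,0,0.006,0]]'
python3 -c "
from h import *
need(.679,.078,.067,-5)
a=snap('top')['frame'];b=snap('side')['frame']
A=cv2.resize(a[100:180,175:265],None,fx=4.4,fy=4.4);B=cv2.resize(b[140:220,145:235],None,fx=4.4,fy=4.4)
cv2.imwrite('pics/p2.png',np.hstack([A,B])[:,:,::-1])
"
```

```text
t: 3.48
position: [0.6767, 0.0762, 0.0609]
tcp_rot: [3.139, -0.137, 0.0]
force: [-0.3, -0.5, -0.1]
grip_width: 0.0001
grasp_force: 0.0
t 3.48 pos [0.6767 0.0762 0.0609] yaw -5.0 tilt 0.0 F [-0.3 -0.5 -0.1] q [-0.08  0.66 -0.17  1.56  0.13  0.94 -1.96] w 0.0001 gf 0.0
shift [ 0.0021 -0.002  -0.0061] twist -0.0
```

View pics/p2.png

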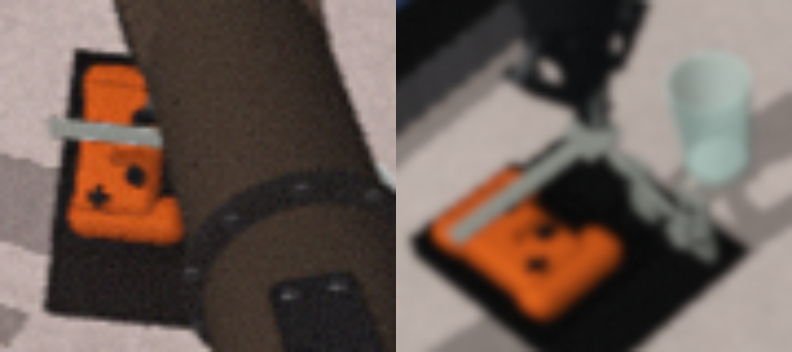

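Run:
```python
from h import *
w0=np.load('side.npy');c=snap('side');w1=cloud(c);f=c['frame']
cv2.imwrite('pics/p3.png',cv2.resize(f[150:215,170:230],None,fx=9,fy=9,interpolation=cv2.INTER_CUBIC)[:,:,::-1])
for n,w in(('before',w0),('now',w1),('top0',np.load('top.npy'))):
    m=(abs(w[...,0]-.68)<.03)&(abs(w[...,1]-.078)<.03)&(w[...,2]>.055)&(w[...,2]<.12)
    q=w[m]; 
    for z in np.arange(.055,.12,.006):
        s=q[(q[:,2]>=z)&(q[:,2]<z+.006)]
        if len(s)>3: print(n,round(z,3),len(s),s.min(0).round(3),s.max(0).round(3))
    # hold-down bar
    m=(abs(w[...,0]-.69)<.02)&(w[...,1]>.11)&(w[...,1]<.2)&(w[...,2]>.052)&(w[...,2]<.12)
    print(n,'bar',m.sum(),np.round(np.median(w[m],0),3))
```

```text
before 0.073 17 [0.653 0.064 0.074] [0.675 0.108 0.079]
before 0.079 52 [0.657 0.065 0.079] [0.684 0.107 0.085]
before 0.085 41 [0.669 0.063 0.085] [0.692 0.101 0.091]
before bar 111 [0.68  0.157 0.082]
now 0.067 4 [0.653 0.083 0.067] [0.663 0.085 0.072]
now 0.073 16 [0.655 0.069 0.074] [0.674 0.107 0.079]
now 0.079 48 [0.658 0.064 0.079] [0.686 0.108 0.085]
now 0.085 20 [0.668 0.082 0.085] [0.692 0.107 0.091]
now 0.091 5 [0.664 0.078 0.091] [0.689 0.091 0.096]
now 0.097 10 [0.663 0.063 0.097] [0.681 0.088 0.103]
now 0.103 14 [0.662 0.068 0.103] [0.682 0.091 0.109]
now 0.109 9 [0.664 0.067 0.111] [0.682 0.091 0.114]
now 0.115 9 [0.661 0.066 0.117] [0.676 0.091 0.12 ]
now bar 110 [0.681 0.159 0.082]
top0 0.073 4 [0.65  0.081 0.077] [0.669 0.097 0.078]
top0 0.079 46 [0.656 0.065 0.079] [0.682 0.107 0.085]
top0 0.085 65 [0.661 0.062 0.085] [0.694 0.107 0.091]
top0 0.091 25 [0.672 0.061 0.091] [0.692 0.094 0.094]
top0 bar 143 [0.685 0.156 0.083]
```

View pics/p3.png

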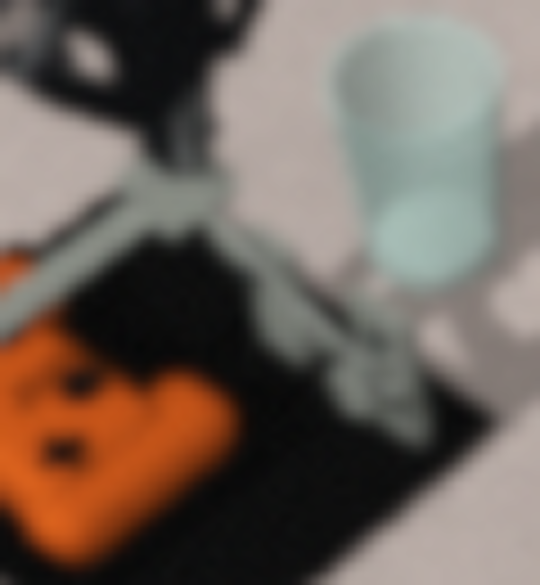

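The side view shows the tips at or just above the pad (175,190 in the crop). The pad is still up at about 0.083 and there is no force, so I'll keep descending in small steps and watch the force.

```bash
python3 -m crank '[[0,0,0.001,0],[0,0,0.002,0],[0,0,0.003,0],[0,0,0.004,0],[0,0,0.005,0],[0,0,0.006,0],[0,0,0.006,0],[0,0,0.006,0],[0,0,0.006,0],[0,0,0.006,0]]'
python3 - <<'E'
from h import *
need(.679,.078,.067,-5)
c=snap('side');w=cloud(c);
m=(abs(w[...,0]-.69)<.02)&(w[...,1]>.11)&(w[...,1]<.2)&(w[...,2]>.052)&(w[...,2]<.12)
print('bar',m.sum(),np.round(np.median(w[m],0),3))
o,M=pose();c=snap('wrist');d=c['range_z']
K=np.array(c['intrinsics']);X=np.array(c['hand_eye'])
v,u=np.mgrid[:384,:512];a=(u-K[0,2])/K[0,0];b=(v-K[1,2])/K[1,1];rr=np.hypot(a,b)+1e-9
t=np.tan(rr);P=np.stack([a/rr*t*d,-b/rr*t*d,-d],-1)
T=P@X[:3,:3].T+X[:3,3];W=T@M.T+o['position']
ok=d>0
for vv in range(150,300,8): print(vv,[(uu,W[vv,uu].round(3).tolist()) for uu in (235,250,256,262)])
E
```

```text
t: 4.47
position: [0.6767, 0.0762, 0.0549]
tcp_rot: [3.139, -0.137, -0.0]
force: [0.7, 0.1, 2.5]
grip_width: 0.0001
grasp_force: 1.1
t 4.47 pos [0.6767 0.0762 0.0549] yaw -5.0 tilt 0.01 F [0.7 0.1 2.5] q [-0.08  0.67 -0.17  1.56  0.13  0.92 -1.96] w 0.0001 gf 1.1
shift [ 0.0022 -0.002  -0.0121] twist -0.0
bar 111 [0.681 0.155 0.079]
150 [(235, [0.717, 0.088, 0.009]), (250, [0.716, 0.077, 0.009]), (256, [0.715, 0.073, 0.01]), (262, [0.715, 0.068, 0.011])]
158 [(235, [0.711, 0.089, 0.01]), (250, [0.71, 0.078, 0.01]), (256, [0.709, 0.073, 0.011]), (262, [0.709, 0.069, 0.01])]
166 [(235, [0.705, 0.089, 0.011]), (250, [0.704, 0.078, 0.01]), (256, [0.703, 0.074, 0.011]), (262, [0.703, 0.069, 0.009])]
174 [(235, [0.699, 0.09, 0.011]), (250, [0.698, 0.079, 0.011]), (256, [0.697, 0.074, 0.011]), (262, [0.697, 0.07, 0.01])]
182 [(235, [0.693, 0.091, 0.011]), (250, [0.691, 0.08, 0.009]), (256, [0.691, 0.075, 0.011]), (262, [0.691, 0.071, 0.011])]
190 [(235, [0.686, 0.092, 0.011]), (250, [0.685, 0.08, 0.012]), (256, [0.685, 0.076, 0.01]), (262, [0.684, 0.071, 0.009])]
198 [(235, [0.679, 0.092, 0
[... 889 characters left out ...]
.688, 0.078, 0.113]), (256, [0.687, 0.075, 0.112]), (262, [0.687, 0.073, 0.112])]
262 [(235, [0.684, 0.085, 0.113]), (250, [0.688, 0.078, 0.119]), (256, [0.688, 0.075, 0.12]), (262, [0.687, 0.073, 0.12])]
270 [(235, [0.69, 0.083, 0.129]), (250, [0.688, 0.078, 0.127]), (256, [0.685, 0.075, 0.121]), (262, [0.685, 0.073, 0.122])]
278 [(235, [0.689, 0.083, 0.133]), (250, [0.689, 0.077, 0.133]), (256, [0.68, 0.076, 0.121]), (262, [0.687, 0.073, 0.131])]
286 [(235, [0.689, 0.083, 0.138]), (250, [0.685, 0.078, 0.133]), (256, [0.676, 0.076, 0.121]), (262, [0.682, 0.073, 0.13])]
294 [(235, [0.693, 0.082, 0.148]), (250, [0.68, 0.078, 0.132]), (256, [0.672, 0.077, 0.122]), (262, [0.679, 0.074, 0.131])]
```

```bash
python3 -m crank '[[0,0,0.002,0],[0,0,0.003,0],[0,0,0.004,0],[0,0,0.005,0],[0,0,0.006,0],[0,0,0.007,0],[0,0,0.008,0],[0,0,0.008,0],[0,0,0.008,0],[0,0,0.008,0]]'
python3 - <<'E'
from h import *
need(.679,.078,.067,-5);print(r.tcp_to_grasp)
c=snap('side');w=cloud(c);
m=(abs(w[...,0]-.69)<.02)&(w[...,1]>.11)&(w[...,1]<.2)&(w[...,2]>.052)&(w[...,2]<.12)
print('bar',m.sum(),np.round(np.median(w[m],0),3))
E
```

```text
t: 5.4
position: [0.6763, 0.0762, 0.0466]
tcp_rot: [3.138, -0.137, -0.001]
force: [0.7, -0.7, 1.4]
grip_width: 0.0003
grasp_force: 0.8
t 5.4 pos [0.6763 0.0762 0.0466] yaw -5.0 tilt 0.04 F [ 0.7 -0.7  1.4] q [-0.08  0.68 -0.17  1.57  0.14  0.91 -1.96] w 0.0003 gf 0.8
shift [ 0.0025 -0.002  -0.0204] twist 0.0
0.0187
bar 110 [0.683 0.156 0.072]
```

```bash
python3 -m crank '[[0,0,0.001,0],[0,0,0.002,0],[0,0,0.003,0],[0,0,0.004,0],[0,0,0.005,0],[0,0,0.005,0],[0,0,0.005,0],[0,0,0.005,0],[0,0,0.005,0],[0,0,0.005,0]]'
python3 - <<'E'
from h import *
need(.679,.078,.067,-5)
c=snap('side');w=cloud(c);
m=(abs(w[...,0]-.69)<.02)&(w[...,1]>.11)&(w[...,1]<.2)&(w[...,2]>.052)&(w[...,2]<.12)
print('bar',m.sum(),np.round(np.median(w[m],0),3))
E
```

```text
t: 6.28
position: [0.6765, 0.0762, 0.0418]
tcp_rot: [3.138, -0.137, -0.001]
force: [1.5, 0.3, 1.2]
grip_width: -0.0001
grasp_force: 1.0
t 6.28 pos [0.6765 0.0762 0.0418] yaw -5.0 tilt 0.02 F [1.5 0.3 1.2] q [-0.08  0.68 -0.17  1.57  0.14  0.9  -1.96] w -0.0001 gf 1.0
shift [ 0.0023 -0.002  -0.0252] twist -0.0
bar 104 [0.683 0.156 0.068]
```

```bash
python3 -m crank '[[0,0,0.001,0],[0,0,0.002,0],[0,0,0.003,0],[0,0,0.004,0],[0,0,0.004,0],[0,0,0.004,0],[0,0,0.004,0],[0,0,0.004,0],[0,0,0.004,0],[0,0,0.004,0]]'
python3 - <<'E'
from h import *
need(.679,.078,.067,-5)
c=snap('side');w=cloud(c);
m=(abs(w[...,0]-.69)<.02)&(w[...,1]>.11)&(w[...,1]<.2)&(w[...,2]>.052)&(w[...,2]<.12)
print('bar',m.sum(),np.round(np.median(w[m],0),3))
E
```

```text
t: 7.17
position: [0.6769, 0.0762, 0.0406]
tcp_rot: [3.139, -0.137, 0.002]
force: [-7.4, -2.0, 25.0]
grip_width: 0.0001
grasp_force: 12.4
t 7.17 pos [0.6769 0.0762 0.0406] yaw -5.0 tilt 0.06 F [-7.4 -2.  25. ] q [-0.08  0.68 -0.17  1.57  0.14  0.9  -1.96] w 0.0001 gf 12.4
shift [ 0.002  -0.0019 -0.0264] twist -0.0
bar 105 [0.683 0.157 0.067]
```

The clamp reached its stop: 25 N, with the pad at about 71 mm. So the real finger tips sit about 30 mm behind the reported TCP, and I'll check that with the fingers open. Next I lift and go to the pliers with a half turn, to stay inside joint 7's range.

```bash
python3 -m crank '[[0,0,-0.02,0],[0,0,-0.06,0],[0,0,-0.1,-0.12],[0,0,-0.14,-0.24],[-0.02,-0.025,-0.15,-0.36],[-0.04,-0.05,-0.15,-0.48],[-0.065,-0.078,-0.15,-0.6],[-0.09,-0.108,-0.15,-0.72],[-0.115,-0.138,-0.15,-0.84],[-0.14,-0.168,-0.15,-0.96]]' 0.085
python3 - <<'E'
from h import *
need(.475,.367,.17,158.6)
c=snap('top');w=cloud(c);
m=(abs(w[...,0]-.69)<.02)&(w[...,1]>.11)&(w[...,1]<.2)&(w[...,2]>.052)&(w[...,2]<.12)
print('bar',m.sum(),np.round(np.median(w[m],0),3))
E
```

```text
t: 8.05
position: [0.5499, 0.2566, 0.1874]
tcp_rot: [2.843, 1.336, -0.003]
force: [0.6, 1.1, -0.5]
grip_width: 0.0853
grasp_force: 0.0
t 8.05 pos [0.5499 0.2566 0.1874] yaw 50.3 tilt 0.09 F [ 0.6  1.1 -0.5] q [-0.2   0.46 -0.47  1.61  0.22  1.13 -1.42] w 0.0853 gf 0.0
shift [ 0.0372 -0.1281  0.0174] twist -1.889
bar 143 [0.689 0.156 0.068]
```

```bash
python3 -m crank '[[0.005,-0.02,0,-0.12],[0.01,-0.04,0,-0.24],[0.016,-0.06,0,-0.36],[0.022,-0.08,0,-0.48],[0.03,-0.1,0,-0.6],[0.037,-0.128,0,-0.72],[0.037,-0.128,0,-0.84],[0.037,-0.128,0,-0.96],[0.037,-0.128,0,-1.08],[0.037,-0.128,0,-1.2]]'
python3 -m crank '[[0,0,0,-0.12],[0,0,0,-0.24],[0,0,0,-0.36],[0,0,0,-0.48],[0,0,0,-0.6],[0,0,0,-0.689],[0,0,0.02,-0.689],[0,0,0.04,-0.689],[0,0,0.05,-0.689],[0,0,0.05,-0.689]]'
python3 - <<'E'
from h import *
need(.475,.367,.13,158.6)
o,M=pose();c=snap('wrist','w4.png');d=c['range_z'];np.save('w4.npy',d)
K=np.array(c['intrinsics']);X=np.array(c['hand_eye'])
v,u=np.mgrid[:384,:512];a=(u-K[0,2])/K[0,0];b=(v-K[1,2])/K[1,1];rr=np.hypot(a,b)+1e-9
t=np.tan(rr);P=np.stack([a/rr*t*d,-b/rr*t*d,-d],-1)
T=P@X[:3,:3].T+X[:3,3];W=T@M.T+o['position'];np.save('w4W.npy',W);np.save('w4T.npy',T);np.save('w4rgb.npy',c['frame'])
ok=(d>0)
# finger tips: points in tool frame near x~0..15mm, |y|30-60
for s in(-1,1):
    m=ok&(abs(T[...,0])<.014)&(s*T[...,1]>.02)&(s*T[...,1]<.06)&(T[...,2]>-.09)&(T[...,2]<.03)
    q=T[m];print(s,len(q),'z max',np.sort(q[:,2])[-8:].round(3)); q=q[q[:,2]>q[:,2].max()-.012];print(q.min(0).round(3),q.max(0).round(3))
E
```

```text
t: 8.93
position: [0.477, 0.3659, 0.1872]
tcp_rot: [-1.592, -2.708, 0.003]
force: [0.4, -0.5, -0.1]
grip_width: 0.0852
grasp_force: 0.0
t: 9.77
position: [0.4765, 0.3645, 0.1351]
tcp_rot: [-0.593, -3.082, 0.007]
force: [0.2, -0.6, -0.2]
grip_width: 0.0855
grasp_force: 0.0
t 9.77 pos [0.4765 0.3645 0.1351] yaw 158.2 tilt 0.3 F [ 0.2 -0.6 -0.2] q [-0.16  0.62 -0.9   1.66  0.53  1.13 -0.01] w 0.0855 gf 0.0
shift [0.0023 0.0018 0.0051] twist -0.007
-1 2394 z max [-0.042 -0.042 -0.042 -0.042 -0.042 -0.041 -0.041 -0.041]
[-0.011 -0.055 -0.053] [ 0.012 -0.042 -0.041]
1 2416 z max [-0.042 -0.042 -0.042 -0.042 -0.042 -0.042 -0.042 -0.041]
[-0.011  0.042 -0.053] [ 0.012  0.056 -0.041]
```

View pics/w4.png

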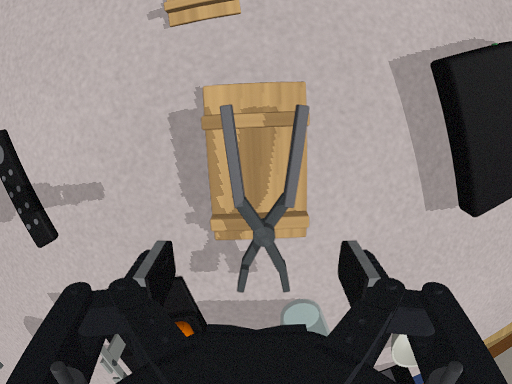

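The wrist view shows the pliers with their pin at (263,235) and handles up to (227,105) and (302,105). Open fingers are at (160,250) and (350,250), with tips at tool z −42 mm, which confirms the 30 mm offset. Next I measure the pliers here.

Run:
```python
from h import *
W=np.load('w4W.npy');f=np.load('w4rgb.npy');hsv=cv2.cvtColor(f,cv2.COLOR_RGB2HSV).astype(int)
m=np.zeros((384,512),bool);m[98:296,195:325]=1
m&=(hsv[...,1]<70)&(hsv[...,2]<110)&(W[...,2]>.03)&(W[...,2]<.065)
m=cv2.morphologyEx(m.astype(np.uint8),cv2.MORPH_OPEN,np.ones((2,2)))>0
q=W[m];print(len(q),np.median(q[:,2]).round(4))
q=q[q[:,2]>.043]
# rest rails
yaw=-21.4
for it in range(6):
    d=np.array([np.cos(np.radians(yaw)),np.sin(np.radians(yaw))]);n=np.array([-d[1],d[0]])
    s=q[:,:2]@d;t=q[:,:2]@n;s0,s1=s.min(),s.max()
    mids=[]
    for a in np.arange(s0+.005,s1-.004,.006):
        k=abs(s-a)<.003
        if k.sum()>3: mids.append((a,(t[k].max()+t[k].min())/2,t[k].max()-t[k].min()))
    mids=np.array(mids);p=np.polyfit(mids[:,0],mids[:,1],1)
    yaw+=np.degrees(np.arctan(p[0]))
print('yaw',yaw,'len',s1-s0);print(np.c_[mids[:,0]-s0,mids[:,1]-mids[:,1].mean(),mids[:,2]].round(4).tolist())
sm=s0+.067;c=sm*d+np.polyval(p,sm)*n;print('mid',c,'z',np.median(q[:,2]))
need(c[0],c[1],.05,yaw+180)
b=(hsv[...,1]>90)&(hsv[...,0]<25)&(W[...,2]<.018)&(W[...,2]>.003);b[:75]=0;b[250:]=0
r0=cv2.minAreaRect((W[b][:,:2]*1000).astype(np.float32));print(r0)
```

```text
3781 0.0461
yaw -20.319463317624834 len 0.19640214771502523
[[0.005, 0.0008, 0.0741], [0.011, 0.0003, 0.0732], [0.017, 0.0009, 0.0737], [0.023, 0.0012, 0.0728], [0.029, 0.0016, 0.0723], [0.035, 0.001, 0.0702], [0.041, 0.0008, 0.0685], [0.047, 0.0003, 0.066], [0.053, 0.0006, 0.0654], [0.059, 0.0009, 0.0635], [0.065, -0.0001, 0.062], [0.071, 0.0002, 0.0613], [0.077, 0.0, 0.0597], [0.083, 0.0001, 0.0585], [0.089, -0.0001, 0.0567], [0.095, -0.0002, 0.0551], [0.101, -0.0003, 0.0517], [0.107, -0.0147, 0.016], [0.113, -0.011, 0.0161], [0.119, -0.004, 0.0211], [0.125, -0.0008, 0.0204], [0.131, -0.0009, 0.0206], [0.137, -0.0009, 0.0187], [0.143, 0.005, 0.0111], [0.149, 0.008, 0.0112], [0.155, 0.011, 0.0112], [0.161, 0.0136, 0.0103], [0.167, -0.003, 0.0455], [0.173, -0.0025, 0.0491], [0.179, -0.0026, 0.0517], [0.185, -0.0027, 0.0521], [0.191, -0.0028, 0.0547]]
mid [0.47047067 0.37395166] z 0.04642455039408465
t 9.82 pos [0.477  0.3654 0.1368] yaw 158.2 tilt 0.17 F [ 0.5 -0.6 -0.2] q [-0.16  0.62 -0.9   1.66  0.53  1.13 -0.01] w 0.0854 gf 0.0
shift [0.0091 0.0057 0.0868] twist -0.025
((457.1779479980469, 331.7171630859375), (579.1895751953125, 173.42539978027344), 73.71723175048828)
```

```bash
python3 -m crank '[[0.0065,0.004,0.02,-0.01],[0.0065,0.004,0.045,-0.01],[0.0065,0.004,0.07,-0.01],[0.0065,0.004,0.09,-0.01],[0.0065,0.004,0.11,-0.01],[0.0065,0.004,0.125,-0.01],[0.0065,0.004,0.14,-0.01],[0.0065,0.004,0.148,-0.01],[0.0065,0.004,0.153,-0.01],[0.0065,0.004,0.153,-0.01]]'
python3 -m crank '[[0,0,0,0],[0,0,0,0],[0,0,0,0],[0,0,0,0],[0,0,0,0],[0,0,0,0],[0,0,0,0],[0,0,0,0],[0,0,0,0],[0,0,0,0]]' 0.057 40
python3 -c "
from h import *
need(.4725,.3715,-.016,158.7)
snap('wrist','w5.png')"
```

```text
t: 10.65
position: [0.4729, 0.3724, -0.0156]
tcp_rot: [-0.578, -3.088, 0.001]
force: [0.6, -0.4, -0.6]
grip_width: 0.0848
grasp_force: 0.0
t: 11.48
position: [0.4738, 0.3741, -0.0133]
tcp_rot: [0.578, 3.086, 0.005]
force: [-0.7, 0.4, 5.8]
grip_width: 0.0571
grasp_force: 8.8
t 11.48 pos [ 0.4738  0.3741 -0.0133] yaw 158.8 tilt 0.19 F [-0.7  0.4  5.8] q [-0.25  0.79 -0.78  1.78  0.71  0.87 -0.16] w 0.0571 gf 8.8
shift [ 0.0002 -0.0029  0.0027] twist 0.002
```

View pics/w5.png

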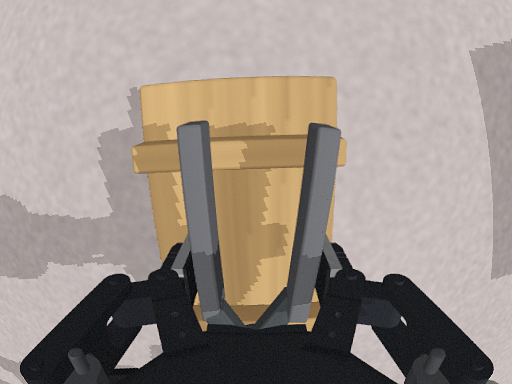

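The pliers are gripped between the rails, with handles at (195,220) and (315,220), a 57 mm opening and 8.8 N. Lifting and carrying them to the dock.

```bash
python3 -m crank '[[0,0,-0.01,0],[0,0,-0.03,0],[0,0,-0.055,0],[0,0,-0.08,0],[0,0,-0.11,0],[0,0,-0.14,0],[0,-0.01,-0.15,0],[0,-0.03,-0.15,0],[0,-0.05,-0.15,0],[0,-0.07,-0.15,0]]'
python3 -c "
from h import *
need(.4033,.1011,.0137,175)
c=snap('side');w=cloud(c);t=snap('top')
A=cv2.resize(t['frame'][120:240,110:240],None,fx=3,fy=3);B=cv2.resize(c['frame'][180:300,140:270],None,fx=3,fy=3)
cv2.imwrite('pics/p6.png',np.hstack([A,B])[:,:,::-1])"
```

```text
t: 12.37
position: [0.4469, 0.3058, 0.1351]
tcp_rot: [0.577, 3.088, -0.001]
force: [0.4, -0.5, -1.9]
grip_width: 0.0566
grasp_force: 6.8
t 12.37 pos [0.4469 0.3058 0.1351] yaw 158.8 tilt 0.05 F [ 0.4 -0.5 -1.9] q [-0.03  0.54 -0.94  1.81  0.5   1.05  0.03] w 0.0566 gf 6.8
shift [-0.0332 -0.2066  0.1215] twist -0.282
```

View pics/p6.png

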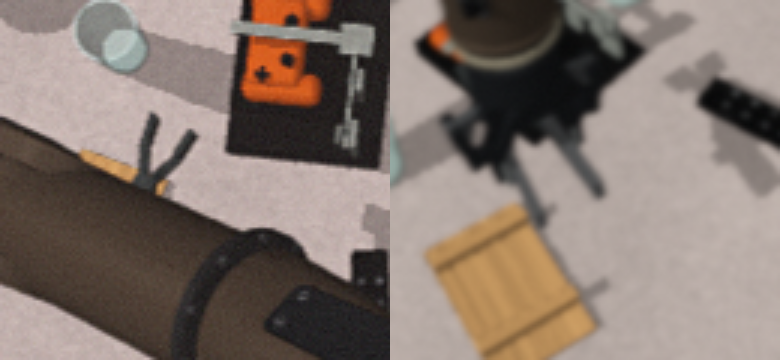

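The pliers are off the rest and held; the jaws show at (150,120) and (190,135) in the left crop, and the rest is empty. Moving to the point in front of the ear.

```bash
python3 -m crank '[[-0.003,-0.02,0,-0.03],[-0.007,-0.043,0,-0.06],[-0.01,-0.066,0,-0.09],[-0.014,-0.09,0,-0.12],[-0.018,-0.114,0,-0.15],[-0.022,-0.138,0,-0.18],[-0.026,-0.162,0,-0.21],[-0.029,-0.185,0,-0.24],[-0.033,-0.2,0,-0.27],[-0.033,-0.2066,0,-0.282]]'
python3 - <<'E'
from h import *
need(.4033,.1011,.0137,175)
o,M=pose()
c=snap('top');w=cloud(c);S=cv2.cvtColor(c['frame'],cv2.COLOR_RGB2HSV)
d=w[...,:2]-o['position'][:2];X=np.array([np.cos(np.radians(-5)),np.sin(np.radians(-5))]);Y=np.array([-X[1],X[0]])
s=d@X;t=d@Y
m=(s>.035)&(s<.14)&(abs(t)<.05)&(w[...,2]>.14)&(w[...,2]<.23)
for a in np.arange(.035,.14,.008):
    k=m&(abs(s-a)<.004)
    if k.sum()>2: print(round(a,3),k.sum(),'t',t[k].min().round(4),t[k].max().round(4),'mean',t[k].mean().round(4),'z',np.median(w[k][:,2]).round(3))
print('pixels max s',s[m].max() if m.any() else None)
# ear + clamp re-measure
E0=np.array([.575,.079]);e=w[...,:2]-E0;es=e@X;et=e@Y
for lab,k in(('ear/stud z>.055',(abs(es)<.025)&(abs(et)<.035)&(w[...,2]>.055)),):
    for a in np.arange(-.024,.025,.004):
        kk=k&(abs(es-a)<.002); print(round(a,3),sorted([(round(float(x)*1000,1),round(float(z)*1000)) for x,z in zip(et[kk],w[kk][:,2])]))
E
```

```text
t: 13.3
position: [0.4032, 0.0998, 0.1346]
tcp_rot: [-0.139, -3.138, 0.003]
force: [0.2, -0.1, -0.9]
grip_width: 0.0573
grasp_force: 6.8
t 13.3 pos [0.4032 0.0998 0.1346] yaw 174.9 tilt 0.13 F [ 0.2 -0.1 -0.9] q [ 0.55  0.39 -1.14  2.08  0.44  0.94  0.65] w 0.0573 gf 6.8
shift [-0.      0.0016  0.1209] twist -0.001
0.083 12 t -0.0184 -0.007 mean -0.0131 z 0.18
0.091 15 t -0.0231 0.0115 mean -0.009 z 0.18
0.099 18 t -0.0232 0.0179 mean -0.0055 z 0.187
0.107 20 t -0.0251 0.0167 mean -0.0063 z 0.189
0.115 15 t -0.0267 0.0173 mean -0.0032 z 0.187
0.123 17 t -0.0283 0.0183 mean -0.008 z 0.187
0.131 7 t -0.0282 0.0186 mean -0.002 z 0.187
pixels max s 0.13009933814133084
-0.024 []
-0.02 []
-0.016 [(-2.6, 85)]
-0.012 [(-1.8, 79), (1.2, 82), (1.5, 73), (8.1, 69)]
-0.008 [(-1.5, 81), (1.7, 80), (8.4, 75), (8.5, 69), (15.2, 66), (15.3, 69), (18.5, 70)]
-0.004 [(-1.1, 80), (2.3, 77), (6.4, 65), (9.3, 69), (12.8, 65), (15.3, 79), (15.6, 71), (18.4, 75)]
0.0 [(-0.6, 78), (2.1, 85), (2.4, 86), (6.4, 69), (9.6, 70), (12.7, 76), (12.9, 69), (16.0, 74), (18.8, 75)]
0.004 [(-0.4, 86), (-0.3, 79), (3.0, 83), (6.5, 74), (9.6, 74), (16.4, 74)]
0.008 [(-2.0, 58), (-1.8, 60), (0.8, 75), (3.5, 82), (7.2, 70), (10.6, 67), (13.6, 70), (16.9, 73)]
0.012 [(-2.0, 75), (-1.9, 67), (0.8, 79), (4.1, 78), (7.5, 70), (7.7, 73), (10.9, 72), (11.0, 67), (17.7, 68)]
0.016 [(-1.8, 76), (1.4, 77), (8.0, 74)]
0.02 [(8.7, 70)]
0.024 [(9.1, 69)]
```

```bash
cat >> h.py <<'E'
def wcloud(c,o,M):
    d=c['range_z'];K=np.array(c['intrinsics']);X=np.array(c['hand_eye'])
    v,u=np.mgrid[:384,:512];a=(u-K[0,2])/K[0,0];b=(v-K[1,2])/K[1,1];rr=np.hypot(a,b)+1e-9
    t=np.tan(rr);P=np.stack([a/rr*t*d,-b/rr*t*d,-d],-1)
    T=P@X[:3,:3].T+X[:3,3];T[d<=0]=np.nan
    return T,T@M.T+o['position']
def handles():
    o,M=pose();c=snap('wrist');T,W=wcloud(c,o,M)
    V=c['frame'].max(-1)
    m=(T[...,2]>-.085)&(T[...,2]<-.03)&(abs(T[...,1])<.06)&(T[...,0]>.016)&(T[...,0]<.09)
    out=[]
    for a in np.arange(.02,.085,.008):
        k=m&(abs(T[...,0]-a)<.004)
        if k.sum()<9: continue
        q=T[k];zt=np.percentile(q[:,2],10);q=q[q[:,2]<zt+.008]
        out.append((a,q[:,1].min(),q[:,1].max(),(q[:,1].min()+q[:,1].max())/2,np.median(q[q[:,1]<0][:,2]),np.median(q[q[:,1]>0][:,2])))
    print('handles toolx,ymin,ymax,mid,z-,z+');print(np.round(out,4))
E
python3 -c "
from h import *
handles()"
```

```text
handles toolx,ymin,ymax,mid,z-,z+
[[ 0.02   -0.0293  0.0295  0.0001 -0.0602 -0.0601]
 [ 0.028  -0.0304  0.0297 -0.0003 -0.0607 -0.0605]
 [ 0.036  -0.0302  0.0305  0.0002 -0.0613 -0.0611]
 [ 0.044  -0.0308  0.0311  0.0002 -0.0617 -0.0616]
 [ 0.052  -0.031   0.0316  0.0003 -0.0623 -0.0621]
 [ 0.06   -0.0315  0.0323  0.0004 -0.0628 -0.0627]
 [ 0.068  -0.0314  0.032   0.0003 -0.0626 -0.0624]]
```

```bash
python3 -m crank '[[0,0.0016,0.02,0],[0,0.0016,0.04,0],[0,0.0016,0.06,0],[0,0.0016,0.08,0],[0,0.0016,0.095,0],[0,0.0016,0.105,0],[0,0.0016,0.1126,0],[0,0.0016,0.1126,0],[0,0.0016,0.1126,0],[0,0.0016,0.1126,0]]'
cat > jaw.py <<'E'
from h import *
need(.4033,.1011,.022,175)
o,M=pose()
c=snap('top');w=cloud(c)
X=np.array([np.cos(np.radians(-5)),np.sin(np.radians(-5))]);Y=np.array([-X[1],X[0]])
d=w[...,:2]-o['position'][:2];s=d@X;t=d@Y
m=(s>.06)&(s<.15)&(abs(t)<.05)&(w[...,2]>.045)&(w[...,2]<.1)
mm=[]
for a in np.arange(.067,.15,.006):
    k=m&(abs(s-a)<.003)
    if k.sum()>3: print(round(a,3),k.sum(),'t',t[k].min().round(4),t[k].max().round(4),'mid',((t[k].min()+t[k].max())/2).round(4),'z',np.median(w[k][:,2]).round(3))
print('tip s',s[m].max())
# ear top in same tool-relative axes
e=(s>.12)&(s<.25)&(abs(t+.005)<.03)&(w[...,2]>.06)
E0=np.array([.575,.079]);es=(w[...,:2]-E0)@X;et=(w[...,:2]-E0)@Y
k=(abs(es)<.014)&(et>-.004)&(et<.005)&(w[...,2]>.071);print('ear n',k.sum(),'s',s[k].mean(),'t',t[k].mean(),'et',et[k].mean())
k=(abs(es)<.025)&(et>.006)&(et<.023)&(w[...,2]>.055);print('stud t max',np.sort(t[k])[-6:].round(4))
E
python3 jaw.py; python3 -c "
from h import *
handles()"
```

```text
t: 14.23
position: [0.4044, 0.1049, 0.0229]
tcp_rot: [0.138, 3.138, 0.001]
force: [-0.5, 0.4, -1.8]
grip_width: 0.0568
grasp_force: 6.8
t 14.23 pos [0.4044 0.1049 0.0229] yaw 175.0 tilt 0.06 F [-0.5  0.4 -1.8] q [ 0.34  0.55 -0.94  2.2   0.69  0.72  0.4 ] w 0.0568 gf 6.8
shift [ 0.0008 -0.0039  0.0009] twist -0.0
0.085 9 t -0.018 0.0044 mid -0.0068 z 0.065
0.091 15 t -0.0231 0.0147 mid -0.0042 z 0.071
0.097 13 t -0.0231 0.0156 mid -0.0037 z 0.071
0.103 11 t -0.0247 0.0161 mid -0.0043 z 0.076
0.109 12 t -0.0253 0.0167 mid -0.0043 z 0.074
0.115 10 t -0.0267 0.0178 mid -0.0044 z 0.072
0.121 10 t -0.0271 0.0186 mid -0.0042 z 0.073
0.127 11 t -0.0262 0.0193 mid -0.0035 z 0.072
tip s 0.13019304935969073
ear n 19 s 0.17215637804277797 t -0.010190202146555843 et 0.0007375578779507638
stud t max [0.0058 0.0058 0.0066 0.0069 0.0077 0.0077]
handles toolx,ymin,ymax,mid,z-,z+
[[ 0.02   -0.0294  0.0292 -0.0001 -0.0603 -0.0601]
 [ 0.028  -0.0301  0.0297 -0.0002 -0.0609 -0.0608]
 [ 0.036  -0.0303  0.0302 -0.     -0.0616 -0.0614]
 [ 0.044  -0.0304  0.0311  0.0004 -0.0622 -0.062 ]
 [ 0.052  -0.031   0.0315  0.0003 -0.0629 -0.0627]
 [ 0.06   -0.0312  0.0324  0.0006 -0.0634 -0.0634]
 [ 0.068  -0.0316  0.0317  0.0001 -0.0633 -0.0628]]
```

```bash
python3 -m crank '[[-0.004,0.001,0,0],[-0.008,0.001,0,0],[-0.012,0.001,0,0],[-0.016,0.001,0,0],[-0.02,0.001,0,0],[-0.022,0.001,0,0],[-0.022,0.001,0,0],[-0.022,0.001,0,0],[-0.022,0.001,0,0],[-0.022,0.001,0,0]]'
python3 jaw.py
```

```text
t: 15.17
position: [0.4257, 0.1034, 0.0223]
tcp_rot: [-0.138, -3.138, 0.0]
force: [0.2, -0.4, -2.2]
grip_width: 0.0572
grasp_force: 6.8
t 15.17 pos [0.4257 0.1034 0.0223] yaw 175.0 tilt 0.01 F [ 0.2 -0.4 -2.2] q [ 0.34  0.58 -0.93  2.15  0.7   0.75  0.43] w 0.0572 gf 6.8
shift [ 0.0221 -0.0042  0.0003] twist -0.0
0.085 4 t -0.0188 -0.0124 mid -0.0156 z 0.067
0.091 5 t -0.0214 -0.0116 mid -0.0165 z 0.066
0.097 13 t -0.0237 0.014 mid -0.0048 z 0.064
0.103 11 t -0.0239 0.0151 mid -0.0044 z 0.076
0.109 8 t -0.0258 0.0158 mid -0.005 z 0.073
0.115 11 t -0.0256 0.0166 mid -0.0045 z 0.073
0.121 9 t -0.0275 0.0173 mid -0.0051 z 0.075
0.127 9 t -0.0275 0.0177 mid -0.0049 z 0.074
0.139 9 t -0.0132 0.0041 mid -0.0045 z 0.07
0.145 11 t -0.0129 0.0068 mid -0.003 z 0.078
tip s 0.14924244479264986
ear n 18 s 0.1500910509958785 t -0.01037368030181412 et 0.0008965039531077883
stud t max [0.0049 0.0053 0.0058 0.0066 0.0068 0.0076]
```

```bash
python3 -m crank '[[0,0.001,0,0],[0,0.002,0,0],[-0.006,0.002,0,0],[-0.012,0.002,0,0],[-0.018,0.002,0,0],[-0.024,0.002,0,0],[-0.03,0.002,0,0],[-0.036,0.002,0,0],[-0.036,0.002,0,0],[-0.036,0.002,0,0]]'
python3 - <<'E'
from h import *
need(.4617,.105,.022,175);handles()
c=snap('top');w=cloud(c);X=np.array([np.cos(np.radians(-5)),np.sin(np.radians(-5))]);Y=np.array([-X[1],X[0]])
E0=np.array([.575,.079]);es=(w[...,:2]-E0)@X;et=(w[...,:2]-E0)@Y
for a in np.arange(-.03,.03,.005):
    k=(abs(es-a)<.0025)&(abs(et-.007)<.04)&(w[...,2]>.03)
    print(round(a,3),sorted([(round(float(x)*1000),round(float(z)*1000)) for x,z in zip(et[k],w[k][:,2])]))
k=(abs(es-.05)<.03)&(abs(et)<.02)&(w[...,2]>.055);print('arm z',np.median(w[k],0))
E
```

```text
t: 16.05
position: [0.4622, 0.1021, 0.0222]
tcp_rot: [-0.139, -3.138, -0.0]
force: [-0.2, -0.3, -1.5]
grip_width: 0.057
grasp_force: 6.8
t 16.05 pos [0.4622 0.1021 0.0222] yaw 174.9 tilt 0.02 F [-0.2 -0.3 -1.5] q [ 0.34  0.62 -0.91  2.07  0.7   0.79  0.47] w 0.057 gf 6.8
shift [0.0008 0.0028 0.0002] twist -0.001
handles toolx,ymin,ymax,mid,z-,z+
[[ 0.02   -0.0296  0.0292 -0.0002 -0.0602 -0.0602]
 [ 0.028  -0.0301  0.0297 -0.0002 -0.0609 -0.0608]
 [ 0.036  -0.0303  0.0303  0.     -0.0616 -0.0614]
 [ 0.044  -0.0306  0.031   0.0002 -0.0621 -0.0621]
 [ 0.052  -0.0311  0.0316  0.0002 -0.0628 -0.0627]
 [ 0.06   -0.0312  0.0328  0.0008 -0.0635 -0.0634]
 [ 0.068  -0.031   0.0327  0.0009 -0.0635 -0.063 ]]
-0.03 []
-0.025 []
-0.02 [(-9, 63)]
-0.015 [(-11, 57), (-11, 64), (-8, 62), (-8, 72), (-5, 63), (-5, 70), (-2, 83), (-1, 59), (1, 75), (2, 53), (8, 75)]
-0.01 [(-11, 70), (-11, 73), (-8, 76), (-8, 76), (-5, 73), (-4, 70), (-2, 80), (1, 78), (1, 86), (9, 67), (15, 75)]
-0.005 [(-13, 63), (-11, 72), (-7, 74), (-4, 73), (-1, 78), (-1, 82), (2, 81), (9, 70), (9, 76), (13, 67), (15, 75), (18, 75), (25, 80), (28, 77)]
0.0 [(-13, 65), (-13, 73), (-10, 72), (-10, 77), (-7, 74), (-7, 76), (-2, 47), (0, 77), (0, 81), (2, 87), (3, 80), (6, 66), (6, 69), (10, 67), (13, 69), (13, 77), (15, 77), (16, 76), (26, 76), (29, 73), (32, 77)]
0.005 [(-13, 70), (-10, 75), (-6, 69), (-2, 51), (-2, 55), (0, 82), (3, 85), (7, 68), (7, 69), (10, 72), (10, 73), (14, 70), (16, 76), (26, 73), (26, 75), (29, 76), (29, 79), (32, 76), (32, 77)]
0.01 [(-15, 61), (-15, 63), (-12, 71), (-12, 73), (-9, 70), (-9, 74), (-2, 68), (-2, 69), (0, 80), (1, 81), (3, 83), (4, 77), (8, 70), (10, 74), (16, 78), (27, 68), (30, 72), (34, 70)]
0.015 [(-15, 70), (-12, 73), (-8, 72), (-2, 75), (-2, 76), (1, 79), (8, 70), (8, 74), (11, 65), (18, 67), (27, 74), (30, 73), (34, 72)]
0.02 [(8, 72), (9, 75)]
0.025 [(10, 68)]
arm z [0.63467851 0.08077377 0.0714586 ]
```

Jaws straddle the stack, sitting about 3–4 mm too far in +y, so I'll centre them and then squeeze.

```bash
python3 -m crank '[[0,-0.001,0,0],[0,-0.002,0,0],[0,-0.003,0,0],[0,-0.003,0,0],[0,-0.003,0,0],[0,-0.003,0,0],[0,-0.003,0,0],[0,-0.003,0,0],[0,-0.003,0,0],[0,-0.003,0,0]]' 0.048 60
python3 -m crank '[[0,0,0,0],[0,0,0,0],[0,0,0,0],[0,0,0,0],[0,0,0,0],[0,0,0,0],[0,0,0,0],[0,0,0,0],[0,0,0,0],[0,0,0,0]]' 0.040 60
```

```text
t: 16.98
position: [0.4608, 0.0995, 0.0222]
tcp_rot: [-0.137, -3.138, 0.0]
force: [-5.9, 1.4, -0.6]
grip_width: 0.0484
grasp_force: 14.6
t: 17.82
position: [0.4599, 0.0983, 0.0218]
tcp_rot: [-0.137, -3.136, 0.003]
force: [-7.0, -2.8, -1.6]
grip_width: 0.0407
grasp_force: 36.0
```

```bash
cat > st.py <<'E'
from h import *
need(.4617,.105,.022,175);handles()
c=snap('top');w=cloud(c);X=np.array([np.cos(np.radians(-5)),np.sin(np.radians(-5))]);Y=np.array([-X[1],X[0]])
E0=np.array([.575,.079]);es=(w[...,:2]-E0)@X;et=(w[...,:2]-E0)@Y
for a in np.arange(-.02,.03,.005):
    k=(abs(es-a)<.0025)&(abs(et-.007)<.04)&(w[...,2]>.03)
    print(round(a,3),sorted([(round(float(x)*1000),round(float(z)*1000)) for x,z in zip(et[k],w[k][:,2])]))
E
python3 st.py
```

```text
t 17.82 pos [0.4599 0.0983 0.0218] yaw 175.0 tilt 0.19 F [-7.  -2.8 -1.6] q [ 0.35  0.62 -0.91  2.08  0.7   0.79  0.48] w 0.0407 gf 36.0
shift [-0.0012  0.0068 -0.0002] twist -0.0
handles toolx,ymin,ymax,mid,z-,z+
[[ 0.02   -0.0188  0.0193  0.0003 -0.0568 -0.0567]
 [ 0.028  -0.0185  0.0193  0.0004 -0.0573 -0.0572]
 [ 0.036  -0.0177  0.0189  0.0006 -0.0577 -0.0577]
 [ 0.044  -0.0168  0.0186  0.0009 -0.0581 -0.0581]
 [ 0.052  -0.016   0.0184  0.0012 -0.0585 -0.0585]
 [ 0.06   -0.0152  0.0184  0.0016 -0.0589 -0.059 ]
 [ 0.068  -0.0147  0.0182  0.0018 -0.0586 -0.0587]]
-0.02 []
-0.015 [(-11, 52), (-11, 60), (-8, 62), (-8, 63), (-5, 61), (-5, 66), (-1, 60), (1, 74)]
-0.01 [(-11, 70), (-11, 75), (-8, 72), (-8, 76), (-5, 68), (-4, 69), (-2, 74), (-2, 85), (2, 76), (8, 71)]
-0.005 [(-11, 76), (-8, 77), (-4, 73), (-4, 74), (-2, 82), (-1, 81), (2, 74), (2, 79), (6, 68), (9, 72), (9, 76), (12, 73), (12, 73), (15, 71), (16, 69), (18, 78)]
0.0 [(-10, 71), (-10, 71), (-7, 71), (-7, 72), (-1, 81), (0, 81), (2, 82), (3, 79), (7, 67), (9, 81), (10, 76), (12, 77), (13, 75), (16, 74), (16, 78), (19, 74), (19, 76)]
0.005 [(-10, 75), (-7, 77), (-2, 50), (-2, 60), (0, 79), (3, 83), (7, 68), (7, 70), (10, 74), (13, 71), (17, 73), (19, 79)]
0.01 [(-12, 58), (-12, 65), (-9, 70), (-9, 74), (-6, 73), (-6, 74), (-2, 60), (-2, 65), (1, 77), (1, 84), (3, 87), (4, 77), (8, 69), (11, 73), (14, 70), (14, 72), (17, 72), (17, 73), (20, 75)]
0.015 [(-12, 68), (-12, 75), (-8, 75), (-5, 76), (-2, 69), (-2, 75), (1, 83), (8, 70), (8, 73), (11, 67), (14, 73), (18, 72)]
0.02 [(-8, 72), (-4, 68), (8, 74), (9, 74), (15, 71), (18, 70)]
0.025 [(9, 71)]
```

```bash
python3 -m crank '[[0,0,0,0],[0,0,0,0],[0,0,0,0],[0,0,0,0],[0,0.001,0,0],[0,0.002,0,0],[0,0.002,0,0],[0,0.002,0,0],[0,0.002,0,0],[0,0.002,0,0]]' 0.057 40
python3 st.py
```

```text
t: 18.75
position: [0.4619, 0.1012, 0.0223]
tcp_rot: [-0.138, -3.139, 0.0]
force: [0.5, 0.1, -2.8]
grip_width: 0.0571
grasp_force: 6.8
t 18.75 pos [0.4619 0.1012 0.0223] yaw 175.0 tilt 0.01 F [ 0.5  0.1 -2.8] q [ 0.34  0.62 -0.91  2.07  0.7   0.79  0.48] w 0.0571 gf 6.8
shift [0.0006 0.0038 0.0003] twist -0.001
handles toolx,ymin,ymax,mid,z-,z+
[[ 0.02   -0.0297  0.0294 -0.0001 -0.0601 -0.06  ]
 [ 0.028  -0.0298  0.03    0.0001 -0.0606 -0.0606]
 [ 0.036  -0.0301  0.0309  0.0004 -0.0613 -0.0613]
 [ 0.044  -0.0303  0.0315  0.0006 -0.0619 -0.0618]
 [ 0.052  -0.0305  0.0316  0.0006 -0.0625 -0.0624]
 [ 0.06   -0.0308  0.0325  0.0009 -0.0631 -0.063 ]
 [ 0.068  -0.0307  0.0325  0.0009 -0.0631 -0.0628]]
-0.02 [(-12, 62)]
-0.015 [(-12, 69), (-12, 75), (-9, 74), (-8, 63), (-5, 64), (-5, 66), (-5, 77), (-2, 78), (-1, 58), (2, 54)]
-0.01 [(-14, 55), (-12, 79), (-11, 79), (-8, 75), (-8, 78), (-2, 85), (-2, 86), (1, 81), (1, 84), (2, 70), (8, 73), (8, 77), (12, 66)]
-0.005 [(-14, 70), (-14, 74), (-11, 73), (-8, 77), (-1, 78), (2, 78), (9, 72), (12, 71), (12, 75), (22, 65), (25, 78)]
0.0 [(-16, 56), (-13, 68), (-13, 76), (-10, 71), (-10, 74), (-7, 72), (-2, 33), (-2, 45), (-2, 46), (-1, 85), (2, 82), (6, 66), (6, 76), (6, 77), (9, 72), (9, 78), (13, 73), (13, 77), (23, 66), (23, 68), (26, 74), (29, 73)]
0.005 [(-16, 63), (-16, 73), (-13, 75), (-10, 75), (-2, 49), (-2, 61), (0, 78), (0, 80), (3, 78), (3, 80), (7, 76), (10, 72), (23, 68), (26, 75), (26, 76), (29, 77), (29, 77)]
0.01 [(-16, 75), (-15, 71), (-12, 74), (-12, 76), (-9, 73), (-2, 64), (0, 84), (1, 76), (4, 81), (4, 81), (7, 71), (11, 73), (24, 65), (27, 75), (30, 73)]
0.015 [(-2, 61), (-2, 76), (-2, 78), (1, 75), (8, 72), (8, 74), (11, 66), (25, 62), (27, 73), (30, 74)]
0.02 [(9, 70)]
0.025 [(9, 70), (10, 68)]
```

The cap face moved from about 19 mm to 13 mm, so the stud is home. Backing out and returning to the rest.

```bash
python3 -m crank '[[0.006,0,0,0],[0.014,0,0,0],[0.024,0,0,0],[0.034,0,0,0],[0.044,0,0,0],[0.054,0,0,0],[0.06,0,-0.02,0],[0.06,0,-0.05,0],[0.06,0,-0.085,0],[0.06,0,-0.12,0]]'
python3 -c "
from h import *
need(.4725,.3715,.135,159)"
```

```text
t: 19.68
position: [0.4003, 0.1067, 0.1432]
tcp_rot: [-0.135, -3.137, 0.001]
force: [1.5, -0.1, -2.3]
grip_width: 0.0568
grasp_force: 6.8
t 19.68 pos [0.4003 0.1067 0.1432] yaw 175.1 tilt 0.11 F [ 1.5 -0.1 -2.3] q [ 0.55  0.38 -1.15  2.07  0.42  0.96  0.66] w 0.0568 gf 6.8
shift [-0.0491  0.2701  0.0079] twist 0.28
```

```bash
python3 -m crank '[[-0.005,0.027,0,0.03],[-0.01,0.054,0,0.06],[-0.015,0.081,0,0.09],[-0.02,0.108,0,0.12],[-0.025,0.135,0,0.15],[-0.03,0.162,0,0.18],[-0.035,0.19,0,0.21],[-0.04,0.22,0,0.24],[-0.045,0.25,0,0.27],[-0.049,0.2685,0,0.272]]'
python3 -m crank '[[0,0,0.02,0],[0,0,0.04,0],[0,0,0.06,0],[0,0,0.08,0],[0,0,0.1,0],[0,0,0.11,0],[0,0,0.12,0],[0,0,0.13,0],[0,0,0.135,0],[0,0,0.135,0]]'
python3 -c "
from h import *
need(.472,.370,-.011,159.5);handles()"
```

```text
t: 20.52
position: [0.4734, 0.3729, 0.1423]
tcp_rot: [-0.562, -3.091, -0.002]
force: [1.0, -0.4, -1.4]
grip_width: 0.0573
grasp_force: 6.6
t: 21.35
position: [0.4743, 0.3694, 0.0066]
tcp_rot: [-0.562, -3.09, 0.001]
force: [1.2, -0.4, -2.2]
grip_width: 0.057
grasp_force: 6.9
t 21.35 pos [0.4743 0.3694 0.0066] yaw 159.4 tilt 0.04 F [ 1.2 -0.4 -2.2] q [-0.23  0.76 -0.8   1.77  0.68  0.91 -0.12] w 0.057 gf 6.9
shift [ 0.0024 -0.0002  0.0176] twist -0.002
handles toolx,ymin,ymax,mid,z-,z+
[[ 0.02   -0.0299  0.0287 -0.0006 -0.0576 -0.0576]
 [ 0.028  -0.0306  0.0297 -0.0005 -0.0594 -0.0593]
 [ 0.036  -0.0311  0.03   -0.0005 -0.0612 -0.0613]
 [ 0.044  -0.031   0.0308 -0.0001 -0.0629 -0.0629]
 [ 0.052  -0.0315  0.0314 -0.0001 -0.0648 -0.0647]
 [ 0.06   -0.0322  0.032  -0.0001 -0.0664 -0.0664]
 [ 0.068  -0.0322  0.0323  0.0001 -0.0669 -0.0666]]
```

```bash
python3 -m crank '[[0,0,0.002,0],[0,0,0.004,0],[0,0,0.006,0],[0,0,0.008,0],[0,0,0.01,0],[0,0,0.012,0],[0,0,0.014,0],[0,0,0.014,0],[0,0,0.014,0],[0,0,0.014,0]]'
python3 -c "
from h import *
need(.472,.370,-.011,159.5);handles()"
```

```text
t: 22.23
position: [0.4745, 0.3696, -0.0067]
tcp_rot: [-0.562, -3.091, 0.0]
force: [-0.5, -0.3, -1.0]
grip_width: 0.0569
grasp_force: 7.1
t 22.23 pos [ 0.4745  0.3696 -0.0067] yaw 159.4 tilt 0.01 F [-0.5 -0.3 -1. ] q [-0.24  0.78 -0.79  1.78  0.7   0.89 -0.14] w 0.0569 gf 7.1
shift [ 0.0025 -0.0005  0.0043] twist -0.002
handles toolx,ymin,ymax,mid,z-,z+
[[ 0.02   -0.03    0.029  -0.0005 -0.055  -0.055 ]
 [ 0.028  -0.0303  0.0296 -0.0003 -0.0553 -0.0553]
 [ 0.036  -0.0309  0.03   -0.0005 -0.0555 -0.0554]
 [ 0.044  -0.0314  0.0306 -0.0004 -0.0557 -0.0556]
 [ 0.052  -0.0319  0.0315 -0.0002 -0.0558 -0.0558]
 [ 0.06   -0.032   0.0318 -0.0001 -0.0561 -0.0561]
 [ 0.068  -0.0323  0.0321 -0.0001 -0.0561 -0.0561]]
```

Level, with the handle tops at 48 mm, so the pliers are on both rails. Releasing and lifting straight up.

```bash
python3 -m crank '[[0,0,0,0],[0,0,0,0],[0,0,0,0],[0,0,0,0],[0,0,0,0],[0,0,0,0],[0,0,0,0],[0,0,0,0],[0,0,0,0],[0,0,0,0]]' 0.085
python3 -m crank '[[0,0,-0.01,0],[0,0,-0.03,0],[0,0,-0.05,0],[0,0,-0.08,0],[0,0,-0.11,0],[0,0,-0.14,0],[0,0,-0.17,0],[0,0,-0.2,0],[0,0,-0.2,0],[0,0,-0.2,0]]'
python3 - <<'E'
from h import *
need(.472,.370,.15,159.5)
o,M=pose();c=snap('wrist','w9.png');T,W=wcloud(c,o,M)
hs=cv2.cvtColor(c['frame'],cv2.COLOR_RGB2HSV).astype(int)
m=(hs[...,1]<70)&(hs[...,2]<115)&(W[...,2]>.032)&(W[...,2]<.06)&(np.hypot(W[...,0]-.48,W[...,1]-.365)<.13)
q=W[m];rc=cv2.minAreaRect((q[:,:2]*1000).astype(np.float32));print('pliers',len(q),rc,'z',np.percentile(q[:,2],[10,50,90]).round(4))
w=cloud(snap('top'))
b=(abs(w[...,0]-.69)<.02)&(w[...,1]>.11)&(w[...,1]<.2)&(w[...,2]>.052)&(w[...,2]<.12);print('bar',np.median(w[b],0).round(3))
E
```

```text
t: 23.12
position: [0.4746, 0.3697, -0.0067]
tcp_rot: [0.562, 3.091, -0.0]
force: [-0.5, 0.2, -0.7]
grip_width: 0.0851
grasp_force: 0.0
t: 23.95
position: [0.475, 0.3707, 0.1959]
tcp_rot: [0.562, 3.088, 0.005]
force: [0.1, -0.3, -1.2]
grip_width: 0.0851
grasp_force: 0.0
t 23.95 pos [0.475  0.3707 0.1959] yaw 159.4 tilt 0.23 F [ 0.1 -0.3 -1.2] q [-0.14  0.57 -0.94  1.59  0.48  1.23  0.04] w 0.0851 gf 0.0
shift [ 0.0026 -0.0019  0.0459] twist -0.002
pliers 2902 ((497.0426330566406, 359.2640075683594), (76.36582946777344, 191.2939453125), 68.57550048828125) z [0.0358 0.0462 0.0473]
bar [0.688 0.156 0.069]
```

View pics/w9.png

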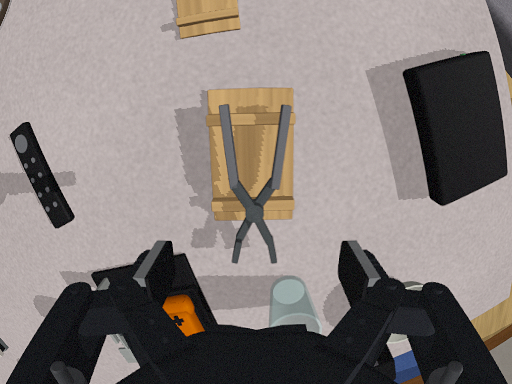

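The pliers lie flat across both rails, with the pin at (255,212) and handle ends at (225,107) and (287,107), about as they lay at first. The clamp is still level and the gripper is clear, so I'm handing in.

```bash
python3 -c "
from h import *
print(r.close_job())"
```

```text
the job is handed in; nothing more can be done
None
```

I handed the job in at about 24 s. By my measurements the clamp is level, the stud is clicked home by the pliers (cap moved in about 6 mm) and the pliers lie flat across both rails; the hand-in gave no verdict.

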